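# Zero the slide stage and hold its clamp open

## Task

Get the bench slide stage ready for a slide: first turn the dial knob back until its pointer stands at the zero mark (within half a scale division), and let go of the knob. Then take the upright peg of the sprung clamp arm, swing the arm off the round disc all the way to its stop pin, and finish there, still holding the arm against its spring with the gripper so that a colleague can lay the slide in. Do not knock over or shove the bottle, jar and slide box standing around.

Things in the scene. Friction and masses are not known exactly. Their poses are not given: they have to be found in the camera images.
- stage: Slide stage, bolted down: grey base plate 210 x 350 x 18 mm (x, y, z). Origin at the centre of its underside on the bench; its z is up. At orientation zero its +x side is the far side from the robot. It may stand yawed up to about 20 degrees. On it, in its own frame: the dial with the knob at x 0, y +105 mm; the round rotary disc (110 mm across, top 26 mm above the bench) at x 0, y -50 mm; the clamp arm's pivot at x +65, y -125 mm.
- knob_grip (a point): Centre of the knob's grip bar, on the knob's vertical axis, 52 mm above the bench. The black grip bar is 40 mm long, 12 mm thick and 32 mm tall (from 31.5 to 63.5 mm above the bench) and stands on a round skirt 40 mm across. A thin black pointer sticks out from the skirt, low over the white dial (96 mm across), reaching 42 mm from the axis. The point's x axis lies along the grip bar and points the way of the pointer; z is up. Pinch the bar across its thickness, from above.
- dial (a joint): Knob angle in rad: 0 = pointer along the stage's +x at the long wide zero mark (a small steel block stands outside the dial there). Positive = counter-clockwise from above. It starts 0.5 to 1.3 rad counter-clockwise of zero, so it is turned back clockwise; it stays where it is left (light friction, about 0.04 N m). The marks are 10 degrees apart. The disc with its slide seat is geared to it and turns along.
- clamp_peg (a point): Centre of the upright steel thumb peg at the free end of the clamp arm, 70 mm above the bench. The peg is a round pin 14 mm in diameter that stands free from 44 mm (a 20 mm wide collar, on the 14 mm wide arm) to 88 mm above the bench. It is 100 mm from the arm's pivot and moves on a level circle about it. It starts above the middle of the disc.
- clamp_pivot (a point): Point on the vertical pivot axis of the clamp arm, 70 mm above the bench (level with the middle of the peg; the pivot housing itself, 40 mm across, ends at 50 mm). Its axes are the stage's.
- clamp (a joint): Clamp arm angle in rad: 0 = sprung shut, arm above the disc; it grows counter-clockwise seen from above, as the peg swings off the disc towards the stage's -x -y corner, up to the stop at 1.05 (the arm lies against a round steel stop pin that ends 46 mm above the bench, beside the middle of the arm). The spring pulls it shut: about 2.3 N at the peg when shut, 5 N at the stop; let go, it snaps back.
- oil_bottle: Bystander: small closed amber oil bottle, 40 mm across, 75 mm tall, loose; origin at the centre of its underside. Stands to the left (+y) of the stage.
- slide_box: Bystander: flat grey slide box, 88 x 183 x 36 mm, loose; origin at the centre of its underside. Lies beyond the stage (+x).
- jar: Bystander: small closed glass jar, 56 mm across, 70 mm tall, loose; origin at the centre of its underside. Stands to the right (-y) of the stage.

How it is judged:
By the outcome, as a careful person would: the job done as asked, in the order asked, and still so for the second after the job is handed in, while the arm keeps its last pose, push and grip.
It also fails if it takes over 43 s, if anything falls off the work surface, if the arm or the gripper's body presses on something with over 40 N, if the wrist force passes 120 N, or if a joint passes its speed limit or range.

## Robot

A 6-joint arm with a two-finger parallel gripper is mounted at the origin on the work surface. World frame = base frame: x ahead of the robot, y to its left, z up, the work surface at z = 0. Lengths are in mm, angles in rad, forces in N, time in s.
With the tool pointing down it reaches from about 350 to 975 mm from the base axis. Payload 7.1 kg.
Tool frame: the origin (TCP) lies at the very end of the fingers, on their centre line; the grasp point (between the pads) lies 19 mm behind it (ctrl.grip_point_offset is the distance from the TCP to the grasp point, in mm); x points along the fingers, y is the direction in which the jaws open and shut, and the axes are right-handed (so a half turn about x gives the same grasp; the last joint's range is limited). The gripper opens to 88 mm and grips with 3 to 60 N. Pads are 20 mm wide; open, the fingers measure 115 mm over their backs; the gripper's body (75 mm by 178 mm) begins 61 mm behind the grasp point.
Start: joints at [1.286, 0.423, 1.63, -0, 1.089, -0.019], TCP at [164.144, 603.043, 222.675] pointing down, gripper open.
Joint ranges: [-3, 3], [-0.9, 2.11], [0.09, 2.58], [-1.31, 4.45], [0.11, 2.69], [-2.54, 2.54]. Speed limits (rad/s): [2.39, 2.39, 3.01, 3.14, 3.14, 3.14].

## Interface

Orientations are given as a rotation vector (axis times angle).
In Python, from workcell import ctrl, vision, workorder gives the robot as it stands.
- The arm moves only by the shell command python3 -m crank 'ROWS'. ROWS is JSON, a list of rows, each a list of 3 entries, a list of its own where there are three numbers: the shift along the tool's x, y, z in m, then the turn, a rotation vector about the tool's x, y, z in rad, then the finger opening in m, from 0 to 0.0878. In form: [[[dx, dy, dz], [wx, wy, wz], jaw], ...]. A call has exactly 8 rows; each row shifts and turns the commanded pose from where the row before left it, along the tool's axes as they then stand; what a row does not reach is not made up. A row lasts 1/12 s, in which the tool goes at most 41.7 mm and 7.16 degrees, less where a joint would pass 70% of its speed; a pose out of reach is approached as far as the arm can. A call with a gripper value outside its range is refused whole. The fingers move at their own pace and stop on an object; the grip force is fixed at half the most. Time passes only in rows, so rows that do not move let the fingers close, or fill a call up. It gives the time, the measured TCP pose, the force and the opening at its end, in the units of the state.
- ctrl.get_obs(): the state, without advancing time (a new reading comes with each control period).
- vision.get_image(name): name is "scene" or "top" or "wrist"; returns a dict with "img" (384x512x3 uint8, blue, green, red), "mtx" (3x3 intrinsics, pixels), "k1" (the pictures are not rectified: a ray, as slopes to the right and down, at radius r is drawn at 1 + k1 r^2 times it, then the intrinsics apply), "rvec" (rotation vector, rad) and "tvec" (3), from world to camera coordinates, as OpenCV has them; the wrist camera has in their place "hand_eye" (4x4, takes a point from camera to tool coordinates, whose origin is the TCP and whose axes are the tool frame's). Camera axes: x right, y down, z forward; pixel columns grow to the right and rows downward; lengths in mm; the calibration is good to about 2 mm. A picture is of the moment at which its call begins: read the wrist's pose just before it. There is no depth.
- workorder.close_job(): hands the job in, once; it reports no verdict.
The state is a dict: "t": time; "qpos": joint angles; "qvel": joint speeds; "joint_torque": joint torques, N m; "ee_pos": TCP position; "orientation": TCP orientation; "ft_force": force on the tool from outside, world axes, zero at the start; "moment": the same for the moment, N m; "width": finger opening in mm.
Only numpy, scipy, OpenCV 4.12 (cv2) and the standard library are available. Lean on these libraries where they do the work, as an engineer would, in place of code of your own. Each camera call takes 0.05 s, during which the arm holds its last target.

## Working session

There is one attempt and no reset: what is moved stays moved. The work goes in short steps, Python scripts to look and compute and a shell command to move; the robot and the scene stay as the last step left them, time stands still between calls to the robot, and variables do not carry over. Pictures are saved under pics/ and viewed, and the job is handed in when it is done.

```bash
ls; mkdir -p pics; python3 - <<'E'
from workcell import ctrl, vision
import cv2
print(ctrl.get_obs(), ctrl.grip_point_offset)
for n in ("scene","top","wrist"):
    d=vision.get_image(n); cv2.imwrite(f"pics/{n}0.png",d["img"])
    print(n,{k:v for k,v in d.items() if k!="img"})
E
```

```text
pics
{'t': 0.0, 'qpos': array([ 1.28598345e+00,  4.23794052e-01,  1.63069650e+00, -4.01054672e-05,
        1.08856102e+00, -1.89722896e-02]), 'qvel': array([ 1.36548559e-03, -8.79743336e-05, -6.76391096e-04,  5.45424272e-05,
        3.07427161e-06,  4.83902298e-04]), 'joint_torque': array([ 1.37778756e-03, -5.44634950e+01, -2.73659045e+01,  6.43278728e-02,
        2.28077034e-02, -9.29457838e-05]), 'ee_pos': array([164.01550829, 602.52793863, 221.92834003]), 'orientation': array([ 0.20753068,  1.56089099, -0.20980996]), 'ft_force': array([ 0.51843731,  0.22695814, -1.38900298]), 'moment': array([-0.01920583, -0.04200447, -0.00224046]), 'width': 87.76258070994868} 18.700000000000003
scene {'mtx': array([[366.50452341,   0.        , 246.31474463],
       [  0.        , 366.50452341, 197.01898107],
       [  0.        ,   0.        ,   1.        ]]), 'k1': 0.01206419790034086, 'rvec': array([ 1.76257544,  1.75028038, -0.76256029]), 'tvec': array([ -13.73833647, -392.51420321, 1256.53519477])}
top {'mtx': array([[493.05417871,   0.        , 251.08399245],
       [  0.        , 493.05417871, 185.68216101],
       [  0.        ,   0.        ,   1.        ]]), 'k1': 0.04749100401910231, 'rvec': array([ 2.17052292, -2.161824  ,  0.150494  ]), 'tvec': array([  10.64963224,  654.90201982, 1119.61302775])}
wrist {'mtx': array([[328.86872438,   0.        , 255.52977666],
       [  0.        , 328.86872438, 187.29588096],
       [  0.        ,   0.        ,   1.        ]]), 'k1': -0.0031362898052234188, 'hand_eye': array([[-9.40369760e-04, -2.42907773e-01,  9.70048932e-01,
        -1.62298744e+02],
       [ 9.99998785e-01,  9.77880775e-04,  1.21427221e-03,
         2.54139277e-01],
       [-1.24354836e-03,  9.70048894e-01,  2.42906558e-01,
        -6.57708113e+01],
       [ 0.00000000e+00,  0.00000000e+00,  0.00000000e+00,
         1.00000000e+00]])}
```

View pics/top0.png

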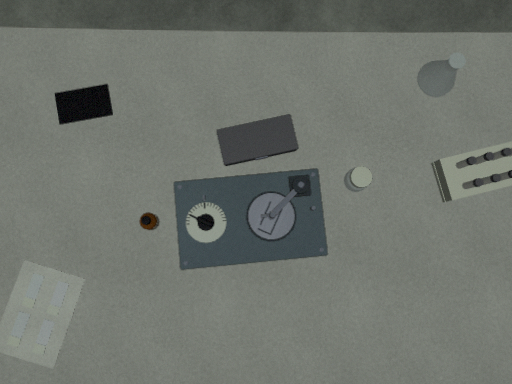

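View pics/scene0.png

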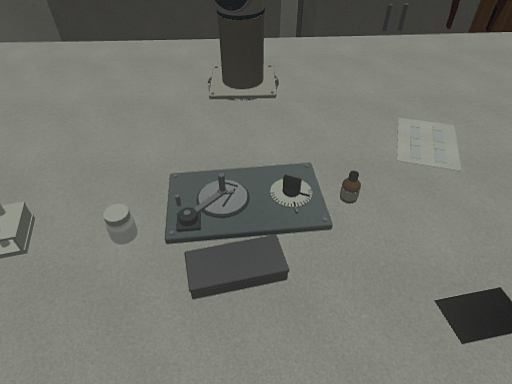

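```bash
cat > h.py <<'E'
import numpy as np, cv2
from scipy.spatial.transform import Rotation as R
def ray(d,px,obs=None):
    px=np.asarray(px,float).reshape(-1,2)
    K=d["mtx"]; q=(px-[K[0,2],K[1,2]])/[K[0,0],K[1,1]]
    s=q.copy()
    for _ in range(20): s=q/(1+d["k1"]*(s**2).sum(1,keepdims=True))
    v=np.c_[s,np.ones(len(s))]
    if "rvec" in d:
        M=cv2.Rodrigues(d["rvec"])[0]; return -M.T@d["tvec"], v@M
    H=np.eye(4); H[:3,:3]=R.from_rotvec(obs["orientation"]).as_matrix(); H[:3,3]=obs["ee_pos"]
    T=H@d["hand_eye"]; return T[:3,3], v@T[:3,:3].T
def plane(d,px,z,obs=None):
    o,v=ray(d,px,obs); return o+v*((z-o[2])/v[:,2:])
def proj(d,p,obs=None):
    p=np.asarray(p,float).reshape(-1,3)
    if "rvec" in d: c=p@cv2.Rodrigues(d["rvec"])[0].T+d["tvec"]
    else:
        H=np.eye(4); H[:3,:3]=R.from_rotvec(obs["orientation"]).as_matrix(); H[:3,3]=obs["ee_pos"]
        T=np.linalg.inv(H@d["hand_eye"]); c=p@T[:3,:3].T+T[:3,3]
    s=c[:,:2]/c[:,2:]; s=s*(1+d["k1"]*(s**2).sum(1,keepdims=True))
    return s@d["mtx"][:2,:2].T+d["mtx"][:2,2]
E
python3 - <<'E'
from h import *
from workcell import ctrl, vision
d=vision.get_image("top"); im=d["img"]
print(im[235,240],im[300,240],im[220,270],im[140,260])
b=im.astype(int)
m=((b[...,0]-b[...,2]>6)).astype(np.uint8)*255
m[:150]=0
m=cv2.morphologyEx(m,cv2.MORPH_OPEN,np.ones((3,3)))
m=cv2.morphologyEx(m,cv2.MORPH_CLOSE,np.ones((9,9)))
cs,_=cv2.findContours(m,cv2.RETR_EXTERNAL,cv2.CHAIN_APPROX_NONE)
c=max(cs,key=cv2.contourArea)
p=plane(d,c.reshape(-1,2),18)[:,:2]
r=cv2.minAreaRect(p.astype(np.float32)); print(r, cv2.boxPoints(r))
v=cv2.resize(im[160:280,140:390],None,fx=3.2,fy=3.2,interpolation=cv2.INTER_CUBIC)
cv2.imwrite("pics/topz.png",cv2.convertScaleAbs(v,alpha=1.6))
d=vision.get_image("scene"); im=d["img"]
v=cv2.resize(im[150:310,150:370],None,fx=3.6,fy=3.6,interpolation=cv2.INTER_CUBIC)
cv2.imwrite("pics/scz.png",cv2.convertScaleAbs(v,alpha=1.6))
E
```

```text
[80 75 66] [119 126 124] [119 112 106] [68 67 65]
((580.4600830078125, 15.652740478515625), (206.5918731689453, 346.06390380859375), 5.652388095855713) [[ 460.62396  177.66946]
 [ 494.7088  -166.71179]
 [ 700.2962  -146.36398]
 [ 666.21136  198.01727]]
```

View pics/topz.png

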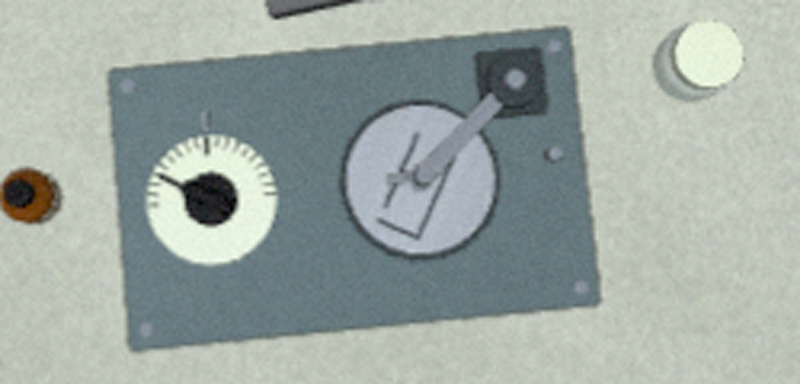

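View pics/scz.png

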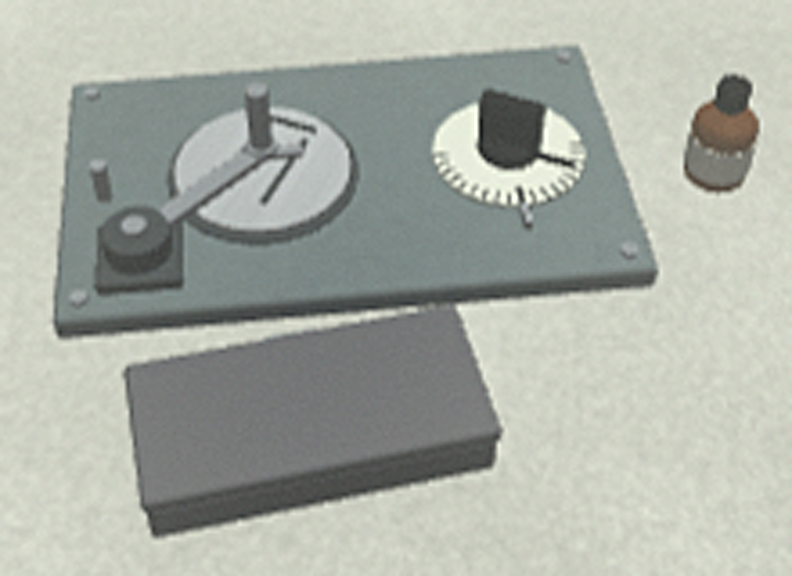

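```bash
python3 - <<'E'
from h import *
from workcell import vision
d=vision.get_image("top"); ds=vision.get_image("scene")
y=np.radians(5.65); c=np.array([580.5,15.7]); Rz=np.array([[np.cos(y),-np.sin(y)],[np.sin(y),np.cos(y)]])
W=lambda x,yy:c+Rz@[x,yy]
def tp(u,v): return [140+u/3.2-.34,160+v/3.2-.34]
def sp(u,v): return [150+u/3.6-.36,150+v/3.6-.36]
k=W(0,105); print("knob",k,"pivot",W(65,-125),"disc",W(0,-50))
for z in (24,30): 
  for dd,p in ((d,tp(160,177)),(ds,sp(573,164))):
    t=plane(dd,[p],z)[0,:2]-k; print(z,np.hypot(*t),np.degrees(np.arctan2(t[1],t[0]))-5.65)
# dial centre check & peg
print("dialc",plane(d,[tp(211.5,200)],21), "disc c",plane(d,[tp(420,180)],26),"pivot",plane(d,[tp(515,78)],50))
print("peg top scene",plane(ds,[sp(258,90)],88),"peg top top",plane(d,[tp(396,178)],88))
print("steel", plane(d,[tp(207,120)],25))
# jar, bottle
print("jar top",plane(d,[tp(708,54)],70),"bottle",plane(d,[tp(18,193)],75))
E
```

```text
knob [570.16260696 120.18989571] pivot [ 657.49064143 -102.29339444] disc [585.42256811 -34.05709319]
24 40.96364577290856 60.94649598003806
24 37.84179456528948 60.23903862695777
30 40.22291837844954 61.070825114948285
30 39.659225764584825 51.219418663865625
dialc [[569.76594235 119.86760946  21.        ]] disc c [[584.82278829 -34.02890255  26.        ]] pivot [[ 658.07629166 -102.16944414   50.        ]]
peg top scene [[585.59148161 -36.12697097  88.        ]] peg top top [[582.36088707 -13.70664034  88.        ]]
steel [[628.71170149 123.75653871  25.        ]]
jar top [[ 673.62411091 -238.65885704   70.        ]] bottle [[571.71064033 251.41607703  75.        ]]
```

```bash
cat >> h.py <<'E'
def st(obs=None):
    from workcell import ctrl
    o=obs or ctrl.get_obs(); M=R.from_rotvec(o["orientation"]).as_matrix()
    print("t %.2f"%o["t"],"tcp",o["ee_pos"].round(1),"x",M[:,0].round(4),"yaw(y) %.2f"%np.degrees(np.arctan2(M[1,1],M[0,1])),"F",o["ft_force"].round(1),"w %.1f"%o["width"],"q",o["qpos"].round(2))
    return o,M
def go(tgt,yaw=None):
    """shift in tool axes (m) at present attitude; turn (rotvec, tool axes) to tool-down with y at yaw"""
    o,M=st(); print("shift m",(M.T@(np.array(tgt)-o["ee_pos"])/1000).round(4))
    if yaw is not None:
        a=np.radians(yaw); x=np.array([0,0,-1.]); y=np.array([np.cos(a),np.sin(a),0]); T=np.c_[x,y,np.cross(x,y)]
        print("turn",R.from_matrix(M.T@T).as_rotvec().round(4)); print("shift after turn",(T.T@(np.array(tgt)-o["ee_pos"])/1000).round(4))
E
python3 - <<'E'
from h import *
go([570,120,160],156); go([570,120,160],-24)
E
```

```text
t 0.35 tcp [164.1 602.9 222.5] x [-1.e-04 -4.e-04 -1.e+00] yaw(y) 74.77 F [-0.6 -0.3 -0.8] w 87.9 q [ 1.29  0.42  1.63 -0.    1.09 -0.02]
shift m [ 0.0626 -0.3593  0.5185]
turn [-1.4177e+00 -2.0000e-04  3.0000e-04]
shift after turn [ 0.0625 -0.5672 -0.2761]
t 0.35 tcp [164.1 602.9 222.5] x [-1.e-04 -4.e-04 -1.e+00] yaw(y) 74.77 F [-0.6 -0.3 -0.8] w 87.9 q [ 1.29  0.42  1.63 -0.    1.09 -0.02]
shift m [ 0.0626 -0.3593  0.5185]
turn [1.7239e+00 3.0000e-04 3.0000e-04]
shift after turn [0.0625 0.5672 0.2761]
```

```bash

python3 -m crank '[[[0.0039,-0.0225,0.0324],[0,0,0],0.0878],[[0.0039,-0.0225,0.0324],[0,0,0],0.0878],[[0.0039,-0.0225,0.0324],[0,0,0],0.0878],[[0.0039,-0.0225,0.0324],[0,0,0],0.0878],[[0.0039,-0.0225,0.0324],[0,0,0],0.0878],[[0.0039,-0.0225,0.0324],[0,0,0],0.0878],[[0.0039,-0.0225,0.0324],[0,0,0],0.0878],[[0.0039,-0.0225,0.0324],[0,0,0],0.0878]]'
python3 -m crank '[[[0.0039,-0.0225,0.0324],[0,0,0],0.0878],[[0.0039,-0.0225,0.0324],[0,0,0],0.0878],[[0.0039,-0.0225,0.0324],[0,0,0],0.0878],[[0.0039,-0.0225,0.0324],[0,0,0],0.0878],[[0.0039,-0.0225,0.0324],[0,0,0],0.0878],[[0.0039,-0.0225,0.0324],[0,0,0],0.0878],[[0.0039,-0.0225,0.0324],[0,0,0],0.0878],[[0.0039,-0.0225,0.0324],[0,0,0],0.0878]]'
python3 -m crank '[[[0,0,0],[0.12,0,0],0.06],[[0,0,0],[0.12,0,0],0.06],[[0,0,0],[0.12,0,0],0.06],[[0,0,0],[0.12,0,0],0.06],[[0,0,0],[0.12,0,0],0.06],[[0,0,0],[0.12,0,0],0.06],[[0,0,0],[0.12,0,0],0.06],[[0,0,0],[0.12,0,0],0.06]]'
python3 -m crank '[[[0,0,0],[0.12,0,0],0.06],[[0,0,0],[0.12,0,0],0.06],[[0,0,0],[0.12,0,0],0.06],[[0,0,0],[0.12,0,0],0.06],[[0,0,0],[0.12,0,0],0.06],[[0,0,0],[0.12,0,0],0.06],[[0,0,0],[0.044,0,0],0.06],[[0,0,0],[0,0,0],0.06]]'
python3 - <<'E'
from h import *
from workcell import vision
go([570,120,160],-24)
d=vision.get_image("wrist"); cv2.imwrite("pics/w1.png",cv2.convertScaleAbs(d["img"],alpha=1.5))
E
```

```text
t: 1.02
ee_pos: [367.9, 359.8, 191.5]
orientation: [0.209, 1.56, -0.208]
ft_force: [0.6, -0.6, 0.1]
width: 87.9
t: 1.68
ee_pos: [570.9, 117.7, 160.2]
orientation: [0.209, 1.56, -0.209]
ft_force: [-0.0, -0.1, -0.0]
width: 88.1
t: 2.35
ee_pos: [569.8, 119.5, 160.3]
orientation: [0.956, 1.351, -0.956]
ft_force: [0.6, -0.2, -0.2]
width: 60.1
t: 3.02
ee_pos: [569.8, 119.5, 160.3]
orientation: [1.512, 0.98, -1.512]
ft_force: [0.3, -0.3, -1.3]
width: 60.0
t 3.02 tcp [569.8 119.5 160.3] x [ 1.e-04  0.e+00 -1.e+00] yaw(y) -24.09 F [ 0.3 -0.3 -1.3] w 60.0 q [ 0.19  0.44  1.77 -0.    0.93  0.61]
shift m [ 0.0003 -0.     -0.0005]
turn [-0.0017 -0.0001 -0.0001]
shift after turn [ 0.0003 -0.     -0.0005]
```

View pics/w1.png

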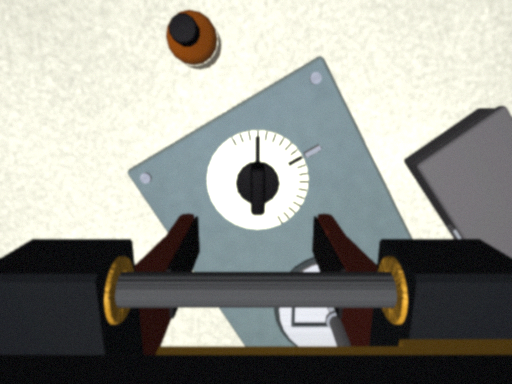

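```bash
cat > m.py <<'E'
from h import *
def dial(d,obs):
    im=d["img"]; g=im.min(2)
    m=(g>125).astype(np.uint8)
    return m
E
python3 - <<'E'
from h import *
from workcell import vision,ctrl
o=ctrl.get_obs(); d=vision.get_image("wrist")
c=plane(d,[[258,180]],21,o)[0]
z=plane(d,[[289,164],[301,157],[314,150]],21,o)
a=lambda v:np.degrees(np.arctan2(v[:,1],v[:,0]))
print(c,"zero",a((z-[570.1,120.1,21])[:,:2]))
for zz in (22,25): 
  p=plane(d,[[257.7,138],[257.7,150]],zz,o); print(a((p-[570.1,120.1,zz])[:,:2]),p)
print(proj(d,[[570.1,120.1,21],[570.1,120.1,63.5]],o))
v=cv2.resize(d["img"][110:240,190:340],None,fx=5,fy=4.6,interpolation=cv2.INTER_CUBIC); cv2.imwrite("pics/w1z.png",cv2.convertScaleAbs(v,alpha=1.5))
E
```

```text
[571.36012943 116.75608618  21.        ] zero [-1.80272696  0.62405393  1.61472467]
[62.78376757 61.33391644] [[586.93975801 152.84380407  22.        ]
 [582.53741107 142.84935564  22.        ]]
[62.84445957 61.45523838] [[587.03384491 153.11268345  25.        ]
 [582.6754323  143.21797714  25.        ]]
[[255.33378347 177.34896566]
 [255.35697245 188.40876011]]
```

View pics/w1z.png

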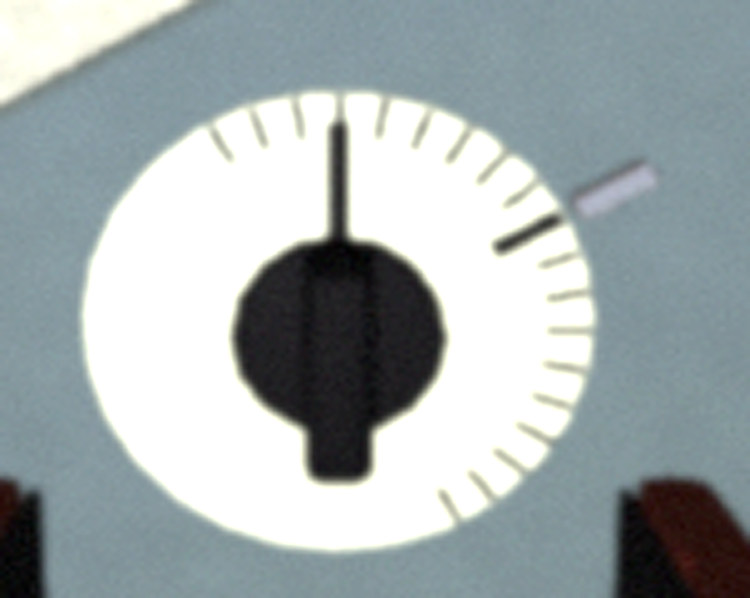

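```bash

python3 -m crank '[[[0.018,0.0015,0.001],[0,0,0],0.06],[[0.018,0,0],[0,0,0],0.06],[[0.018,0,0],[0,0,0],0.06],[[0.018,0,0],[0,0,0],0.06],[[0.018,0,0],[0,0,0],0.06],[[0.017,0,0],[0,0,0],0.06],[[0.012,0,0],[0,0,0],0.06],[[0.004,0,0],[0,0,0],0.06]]'
python3 -m crank '[[[0,0,0],[0,0,0],0.04],[[0,0,0],[0,0,0],0.03],[[0,0,0],[0,0,0],0.02],[[0,0,0],[0,0,0],0.005],[[0,0,0],[0,0,0],0.005],[[0,0,0],[0,0,0],0.005],[[0,0,0],[0,0,0],0.005],[[0,0,0],[0,0,0],0.005]]'
python3 - <<'E'
from h import *
from workcell import vision
o,M=st(); print(M.T@o["ft_force"],o["moment"])
d=vision.get_image("wrist"); cv2.imwrite("pics/w2.png",cv2.convertScaleAbs(d["img"],alpha=1.5))
E
```

```text
t: 3.78
ee_pos: [569.6, 117.8, 35.4]
orientation: [1.508, 0.983, -1.513]
ft_force: [-0.5, -0.5, -0.3]
width: 59.9
t: 4.45
ee_pos: [570.9, 118.0, 37.5]
orientation: [1.511, 0.981, -1.51]
ft_force: [0.1, -0.6, 2.8]
width: 11.8
t 4.45 tcp [570.9 118.   37.5] x [ 5.e-04  1.e-04 -1.e+00] yaw(y) -24.01 F [ 0.1 -0.6  2.8] w 11.8 q [ 0.18  0.63  1.82 -0.    0.7   0.6 ]
[-2.8319335   0.33219717  0.49606546] [-0.13113807  0.17691327 -0.01756816]
```

View pics/w2.png

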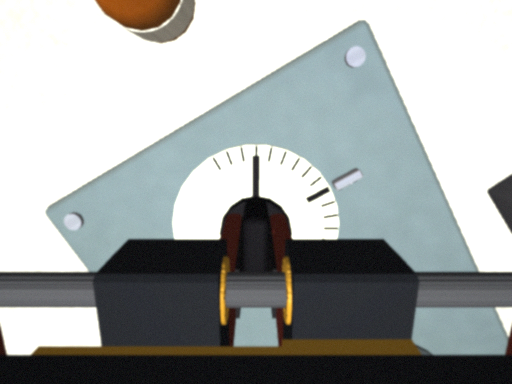

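```bash

python3 -m crank '[[[0,0,0],[0.1,0,0],0.005],[[0,0,0],[0.1,0,0],0.005],[[0,0,0],[0.1,0,0],0.005],[[0,0,0],[0.1,0,0],0.005],[[0,0,0],[0.1,0,0],0.005],[[0,0,0],[0.1,0,0],0.005],[[0,0,0],[0.1,0,0],0.005],[[0,0,0],[0.1,0,0],0.005]]'
python3 -m crank '[[[0,0,0],[0.1,0,0],0.005],[[0,0,0],[0.1,0,0],0.005],[[0,0,0],[0.047,0,0],0.005],[[0,0,0],[0,0,0],0.005],[[0,0,0],[0,0,0],0.005],[[0,0,0],[0,0,0],0.005],[[0,0,0],[0,0,0],0.005],[[0,0,0],[0,0,0],0.005]]'
python3 - <<'E'
from h import *
from workcell import vision
o,M=st(); print(M.T@o["ft_force"],o["moment"])
d=vision.get_image("wrist"); v=cv2.resize(d["img"][100:250,150:350],None,fx=4,fy=4,interpolation=cv2.INTER_CUBIC);cv2.imwrite("pics/w3.png",cv2.convertScaleAbs(v,alpha=1.3))
E
```

```text
t: 5.17
ee_pos: [572.1, 116.8, 37.6]
orientation: [2.034, 0.355, -2.029]
ft_force: [4.2, -8.7, -1.6]
width: 12.0
t: 5.83
ee_pos: [572.2, 116.3, 37.6]
orientation: [2.169, 0.112, -2.164]
ft_force: [4.8, -9.9, 0.6]
width: 11.9
t 5.83 tcp [572.2 116.3  37.6] x [ 0.0026 -0.0019 -1.    ] yaw(y) -83.96 F [ 4.8 -9.9  0.6] w 11.9 q [ 0.18  0.63  1.82 -0.    0.7   1.65]
[-0.56216298 10.35435891 -3.70467185] [-1.97467694 -0.63789216  0.01912647]
```

View pics/w3.png

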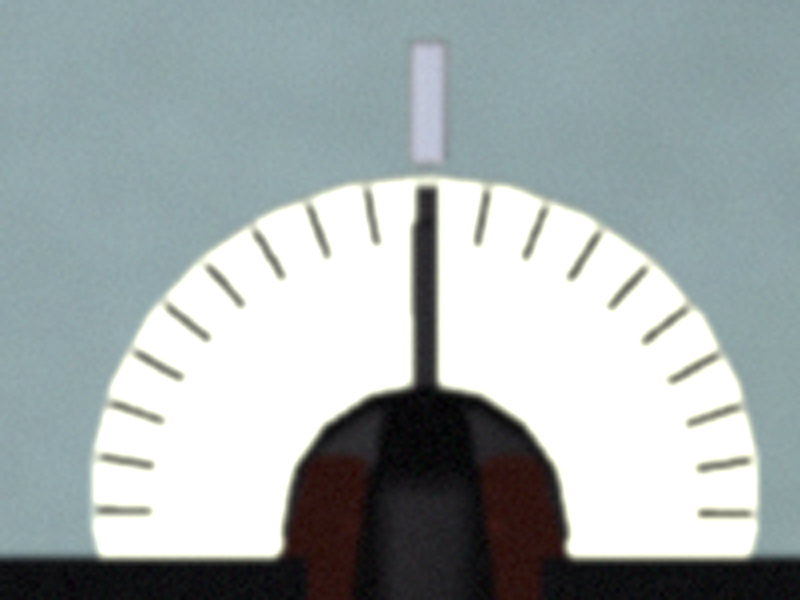

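```bash

python3 -m crank '[[[0,0.0012,-0.0005],[0,0,0],0.005],[[0,0,0],[0,0,0],0.005],[[0,0,0],[0,0,0],0.005],[[0,0,0],[0,0,0],0.014],[[0,0,0],[0,0,0],0.025],[[0,0,0],[0,0,0],0.04],[[0,0,0],[0,0,0],0.05],[[0,0,0],[0,0,0],0.05]]'
python3 -m crank '[[[-0.005,0,0],[0,0,0],0.05],[[-0.02,0,0],[0,0,0],0.05],[[-0.025,0,0],[0,0,0],0.05],[[-0.025,0,0],[0,0,0],0.05],[[-0.025,0,0],[0,0,0],0.05],[[-0.015,0,0],[0,0,0],0.05],[[0,0,0],[0,0,0],0.05],[[0,0,0],[0,0,0],0.05]]'
python3 - <<'E'
from h import *
from workcell import vision
o,M=st()
d=vision.get_image("wrist"); cv2.imwrite("pics/w4.png",cv2.convertScaleAbs(d["img"],alpha=1.3))
v=cv2.resize(d["img"][100:250,150:350],None,fx=4,fy=4,interpolation=cv2.INTER_CUBIC);cv2.imwrite("pics/w4z.png",cv2.convertScaleAbs(v,alpha=1.3))
E
```

```text
t: 6.55
ee_pos: [571.1, 117.1, 37.2]
orientation: [2.167, 0.114, -2.168]
ft_force: [0.5, 0.3, 0.1]
width: 37.0
t: 7.22
ee_pos: [571.7, 117.0, 153.1]
orientation: [2.17, 0.114, -2.166]
ft_force: [0.1, 0.6, -0.5]
width: 50.0
t 7.22 tcp [571.7 117.  153.1] x [ 1.9e-03  4.0e-04 -1.0e+00] yaw(y) -83.99 F [ 0.1  0.6 -0.5] w 50.0 q [0.18 0.45 1.77 0.   0.91 1.65]
```

View pics/w4z.png

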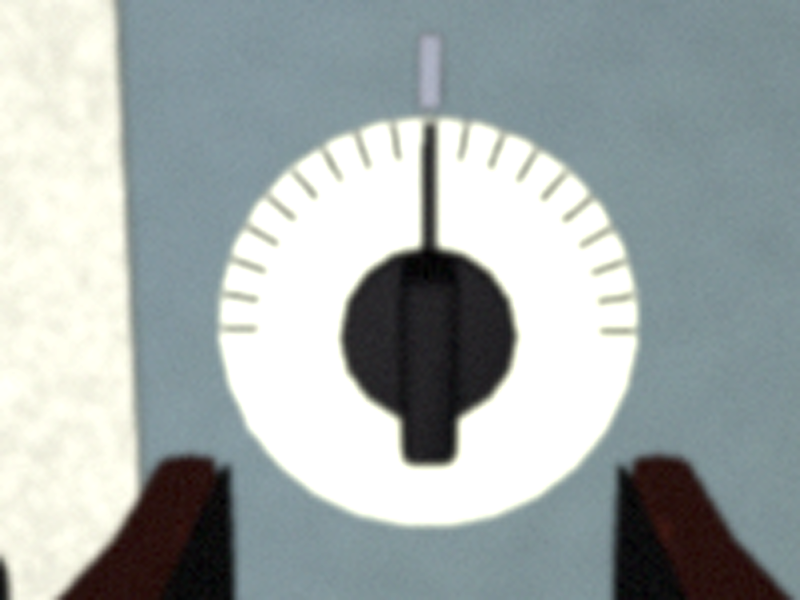

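View pics/w4.png

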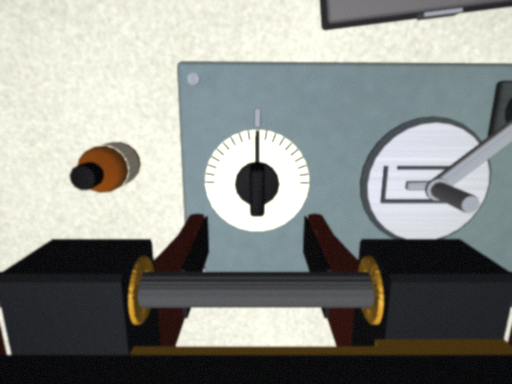

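```bash
python3 - <<'E'
from h import *
from workcell import vision,ctrl
o=ctrl.get_obs(); d=vision.get_image("wrist")
v=cv2.resize(d["img"][110:250,380:512],None,fx=4.2,fy=4.2,interpolation=cv2.INTER_CUBIC);cv2.imwrite("pics/w5z.png",cv2.convertScaleAbs(v,alpha=1.3))
print("pegtop",plane(d,[[463,203]],88,o),"disc c",plane(d,[[425,180]],26,o),"dial c",plane(d,[[257.4,180.5]],21,o))
print(proj(d,[[586.6,-36.6,88],[586.6,-36.6,44]],o))
E
```

```text
pegtop [[584.60326329 -31.16687454  88.        ]] disc c [[587.91787561 -34.13977366  26.        ]] dial c [[570.38188041 115.38787516  21.        ]]
[[471.11340566 201.11222774]
 [438.10666107 186.47566709]]
```

View pics/w5z.png

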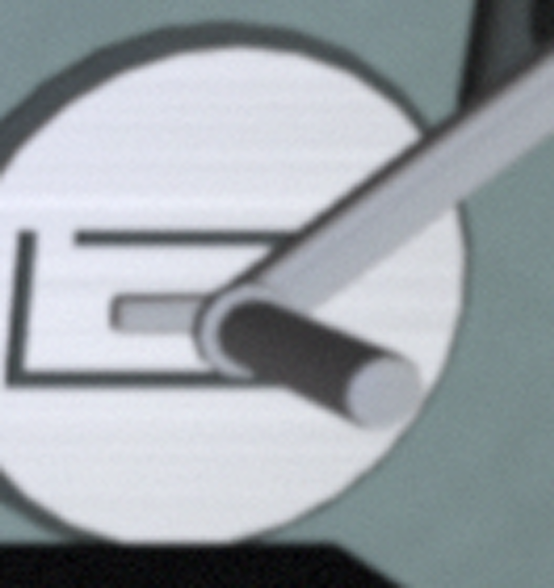

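```bash
python3 - <<'E'
from h import *
go([586,-36.6,140],-133)
E
```

```text
t 7.32 tcp [570.5 116.7 151.2] x [-1.7e-03 -3.0e-04 -1.0e+00] yaw(y) -83.99 F [-0.3  0.6 -0.6] w 50.0 q [0.18 0.45 1.78 0.   0.91 1.65]
shift m [0.0112 0.1541 0.0006]
turn [ 8.553e-01  1.600e-03 -8.000e-04]
shift after turn [ 0.0112  0.1016 -0.1159]
```

```bash

python3 -m crank '[[[0.0015,0.0193,0],[0,0,0],0.06],[[0.0015,0.0193,0],[0,0,0],0.06],[[0.0015,0.0193,0],[0,0,0],0.06],[[0.0015,0.0193,0],[0,0,0],0.06],[[0.0015,0.0193,0],[0,0,0],0.06],[[0.0015,0.0193,0],[0,0,0],0.06],[[0.0015,0.0193,0],[0,0,0],0.06],[[0.0015,0.0193,0.0006],[0,0,0],0.06]]'
python3 -m crank '[[[0,0,0],[0.107,0,0],0.06],[[0,0,0],[0.107,0,0],0.06],[[0,0,0],[0.107,0,0],0.06],[[0,0,0],[0.107,0,0],0.06],[[0,0,0],[0.107,0,0],0.06],[[0,0,0],[0.107,0,0],0.06],[[0,0,0],[0.107,0,0],0.06],[[0,0,0],[0.106,0,0],0.06]]'
python3 - <<'E'
from h import *
from workcell import vision
go([586,-36.6,53],-133); o,M=st()
d=vision.get_image("wrist"); cv2.imwrite("pics/w6.png",cv2.convertScaleAbs(d["img"],alpha=1.3))
print(proj(d,[[586.6,-36.6,88],[658.7,-104.8,50]],o))
E
```

```text
t: 7.98
ee_pos: [585.9, -37.6, 138.3]
orientation: [2.164, 0.114, -2.171]
ft_force: [0.8, 0.2, -0.2]
width: 59.9
t: 8.65
ee_pos: [585.7, -36.7, 138.3]
orientation: [-1.777, 0.707, 1.783]
ft_force: [-0.3, 0.1, -0.0]
width: 60.0
t 8.65 tcp [585.7 -36.7 138.3] x [-3.3e-03  3.0e-04 -1.0e+00] yaw(y) -133.29 F [-0.3  0.1 -0. ] w 60.0 q [-0.08  0.48  1.77  0.    0.9   2.24]
shift m [ 0.0853 -0.0004 -0.0003]
turn [-0.0051  0.0026 -0.002 ]
shift after turn [ 0.0853 -0.0002 -0.0001]
t 8.65 tcp [585.7 -36.7 138.3] x [-3.3e-03  3.0e-04 -1.0e+00] yaw(y) -133.29 F [-0.3  0.1 -0. ] w 60.0 q [-0.08  0.48  1.77  0.    0.9   2.24]
[[254.9555616  204.30953996]
 [255.40993248  55.54957951]]
```

View pics/w6.png

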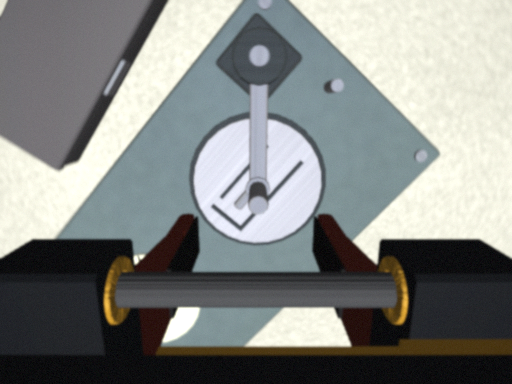

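```bash

python3 -m crank '[[[0.012,0.0012,0],[0,0,0],0.06],[[0.012,0,0],[0,0,0],0.06],[[0.012,0,0],[0,0,0],0.06],[[0.012,0,0],[0,0,0],0.06],[[0.012,0,0],[0,0,0],0.06],[[0.012,0,0],[0,0,0],0.06],[[0.01,0,0],[0,0,0],0.06],[[0.002,0,0],[0,0,0],0.06]]'
python3 -m crank '[[[0,0,0],[0,0,0],0.04],[[0,0,0],[0,0,0],0.03],[[0,0,0],[0,0,0],0.02],[[0,0,0],[0,0,0],0.005],[[0,0,0],[0,0,0],0.005],[[0,0,0],[0,0,0],0.005],[[0,0,0],[0,0,0],0.005],[[0,0,0],[0,0,0],0.005]]'
python3 - <<'E'
from h import *
from workcell import vision
o,M=st(); print(M.T@o["ft_force"],o["moment"])
d=vision.get_image("wrist"); cv2.imwrite("pics/w7.png",cv2.convertScaleAbs(d["img"],alpha=1.3))
print(proj(d,[[658,-105.5,50]],o), plane(d,[[258,60]],50,o))
E
```

```text
t: 9.37
ee_pos: [584.8, -37.5, 53.9]
orientation: [-1.781, 0.703, 1.786]
ft_force: [-0.3, 0.4, -0.0]
width: 60.0
t: 10.03
ee_pos: [585.5, -38.3, 56.5]
orientation: [-1.783, 0.703, 1.785]
ft_force: [-3.3, -4.4, 5.6]
width: 13.3
t 10.03 tcp [585.5 -38.3  56.5] x [-0.0012 -0.0011 -1.    ] yaw(y) -132.94 F [-3.3 -4.4  5.6] w 13.3 q [-0.08  0.6   1.8  -0.    0.74  2.24]
[-5.58982263  5.49157106 -0.56356961] [-0.5171063   0.68093772  0.03355751]
[[255.97650009  32.85992636]] [[648.46411883 -97.986832    50.        ]]
```

View pics/w7.png

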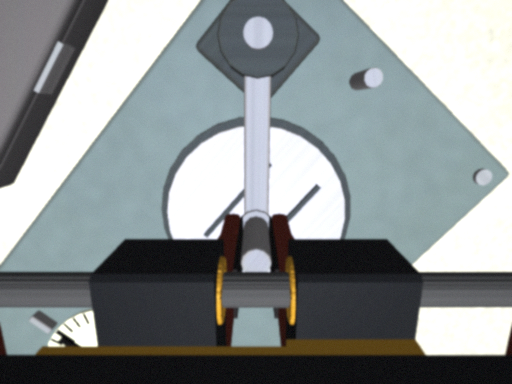

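```bash

python3 -m crank '[[[0,0.0075,-0.0003],[-0.075,0,0],0.005],[[0,0.0075,-0.0003],[-0.075,0,0],0.005],[[0,0.0075,-0.0003],[-0.075,0,0],0.005],[[0,0.0075,-0.0003],[-0.075,0,0],0.005],[[0,0.0075,-0.0003],[-0.075,0,0],0.005],[[0,0.0075,-0.0003],[-0.075,0,0],0.005],[[0,0.0075,-0.0003],[-0.075,0,0],0.005],[[0,0.0075,-0.0003],[-0.075,0,0],0.005]]'
python3 - <<'E'
from h import *
o,M=st(); print(M.T@o["ft_force"],o["moment"])
p=o["ee_pos"][:2]-[657.8,-105.6]; print(np.hypot(*p),np.degrees(np.arctan2(p[1],p[0])))
E
```

```text
t: 10.75
ee_pos: [559.6, -90.5, 56.5]
orientation: [-2.143, 0.156, 2.147]
ft_force: [-2.8, 3.8, 4.2]
width: 13.8
t 10.75 tcp [559.6 -90.5  56.5] x [-0.0015  0.0011 -1.    ] yaw(y) -98.40 F [-2.8  3.8  4.2] w 13.8 q [-0.18  0.58  1.85  0.    0.72  1.53]
[-4.17429697 -3.36057448  3.3493021 ] [ 0.64463547  0.4601587  -0.00271825]
99.39845436392623 171.2441885975709
```

```bash

python3 -m crank '[[[0,0.0075,-0.0003],[-0.075,0,0],0.005],[[0,0.0075,-0.0003],[-0.075,0,0],0.005],[[0,0.0075,-0.0003],[-0.075,0,0],0.005],[[0,0.0075,-0.0003],[-0.075,0,0],0.005],[[0,0.006,-0.0003],[-0.06,0,0],0.005],[[0,0,0],[0,0,0],0.005],[[0,0,0],[0,0,0],0.005],[[0,0,0],[0,0,0],0.005]]'
python3 - <<'E'
from h import *
from workcell import vision
o,M=st(); print(M.T@o["ft_force"],o["moment"])
p=o["ee_pos"][:2]-[657.8,-105.6]; print(np.hypot(*p),np.degrees(np.arctan2(p[1],p[0])))
d=vision.get_image("wrist"); cv2.imwrite("pics/w8.png",cv2.convertScaleAbs(d["img"],alpha=1.3))
E
```

```text
t: 11.42
ee_pos: [560.2, -126.2, 56.5]
orientation: [2.109, 0.224, -2.115]
ft_force: [-5.8, 3.7, 6.8]
width: 13.8
t 11.42 tcp [ 560.2 -126.2   56.5] x [-0.003   0.0013 -1.    ] yaw(y) -78.00 F [-5.8  3.7  6.8] w 13.8 q [-0.24  0.59  1.83  0.    0.73  1.12]
[-6.77015538 -4.84273428  4.89063737] [0.51342803 0.92951308 0.03475597]
99.73940406689127 -168.10805068511465
```

View pics/w8.png

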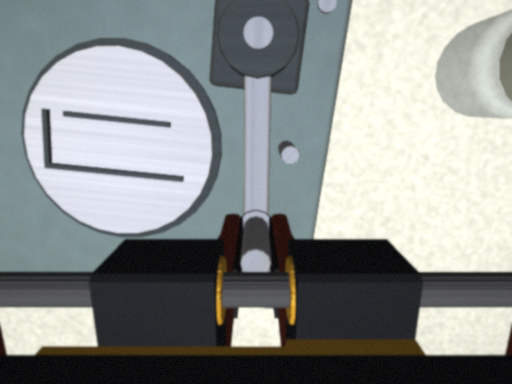

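```bash

python3 -m crank '[[[0,0.002,0],[-0.02,0,0],0.005],[[0,0.002,0],[-0.02,0,0],0.005],[[0,0.002,0],[-0.02,0,0],0.005],[[0,0.002,-0.0002],[-0.02,0,0],0.005],[[0,0.001,0],[-0.01,0,0],0.005],[[0,0,0],[0,0,0],0.005],[[0,0,0],[0,0,0],0.005],[[0,0,0],[0,0,0],0.005]]'
python3 - <<'E'
from h import *
from workcell import vision
o,M=st(); print(M.T@o["ft_force"],o["moment"])
p=o["ee_pos"][:2]-[657.8,-105.6]; print(np.hypot(*p),np.degrees(np.arctan2(p[1],p[0])))
d=vision.get_image("wrist"); v=cv2.resize(d["img"][0:300,150:350],None,fx=2,fy=2,interpolation=cv2.INTER_CUBIC); cv2.imwrite("pics/w9.png",cv2.convertScaleAbs(v,alpha=1.3))
E
```

```text
t: 12.13
ee_pos: [562.3, -134.7, 56.5]
orientation: [2.057, 0.313, -2.064]
ft_force: [-7.0, 2.9, 7.5]
width: 13.6
t 12.13 tcp [ 562.3 -134.7   56.5] x [-0.0035  0.0012 -1.    ] yaw(y) -72.82 F [-7.   2.9  7.5] w 13.6 q [-0.26  0.59  1.82  0.    0.73  1.01]
[-7.50508055 -4.80469466  5.82640758] [ 0.46952531  1.03015021 -0.00727302]
99.7957645379448 -163.05486645255306
```

View pics/w9.png

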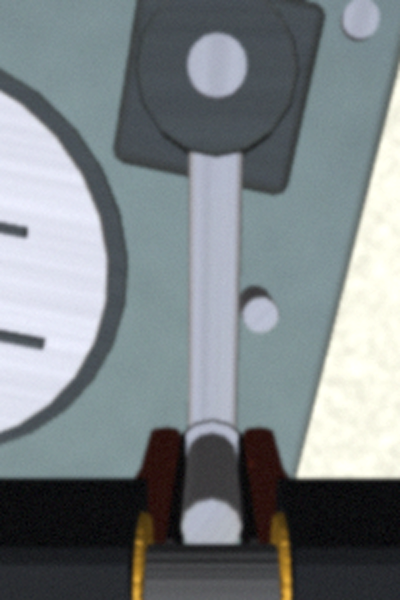

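```bash

python3 -m crank '[[[0,0.001,0],[-0.01,0,0],0.005],[[0,0.001,0],[-0.01,0,0],0.005],[[0,0.001,0],[-0.01,0,0],0.005],[[0,0,0],[0,0,0],0.005],[[0,0,0],[0,0,0],0.005],[[0,0,0],[0,0,0],0.005],[[0,0,0],[0,0,0],0.005],[[0,0,0],[0,0,0],0.005]]'
python3 - <<'E'
from h import *
o,M=st(); print(M.T@o["ft_force"],o["moment"])
p=o["ee_pos"][:2]-[657.8,-105.6]; print(np.hypot(*p),np.degrees(np.arctan2(p[1],p[0])))
E
```

```text
t: 12.85
ee_pos: [562.6, -135.9, 56.4]
orientation: [2.041, 0.344, -2.05]
ft_force: [-6.4, 11.7, 11.2]
width: 13.5
t 12.85 tcp [ 562.6 -135.9   56.4] x [-0.0051  0.0036 -1.    ] yaw(y) -71.15 F [-6.4 11.7 11.2] w 13.5 q [-0.26  0.59  1.82  0.    0.74  0.98]
[-11.17175709 -13.18025947   2.35388887] [ 1.82100066  1.15461309 -0.10778316]
99.91132246463832 -162.3439602761308
```

```bash
python3 - <<'E'
from h import *
from workcell import vision
d=vision.get_image("wrist"); v=cv2.resize(d["img"][0:300,150:350],None,fx=2,fy=2,interpolation=cv2.INTER_CUBIC); a=cv2.convertScaleAbs(v,alpha=1.3)
d=vision.get_image("scene")["img"]; b=cv2.resize(d[130:310,90:380],(400,300),interpolation=cv2.INTER_CUBIC)
t=vision.get_image("top")["img"]; t=cv2.resize(t[110:280,130:390],(400,300),interpolation=cv2.INTER_CUBIC)
cv2.imwrite("pics/f1.png",np.hstack([a,np.vstack([cv2.convertScaleAbs(b,alpha=1.5),cv2.convertScaleAbs(t,alpha=1.5)])]))
o,M=st(); print(M.T@o["ft_force"])
E
```

```text
t 13.00 tcp [ 562.6 -135.9   56.4] x [-0.005   0.0035 -1.    ] yaw(y) -71.15 F [-7.6 11.5 10.3] w 13.5 q [-0.26  0.59  1.82  0.    0.74  0.98]
[-10.18335243 -13.39033993   3.53890965]
```

View pics/f1.png

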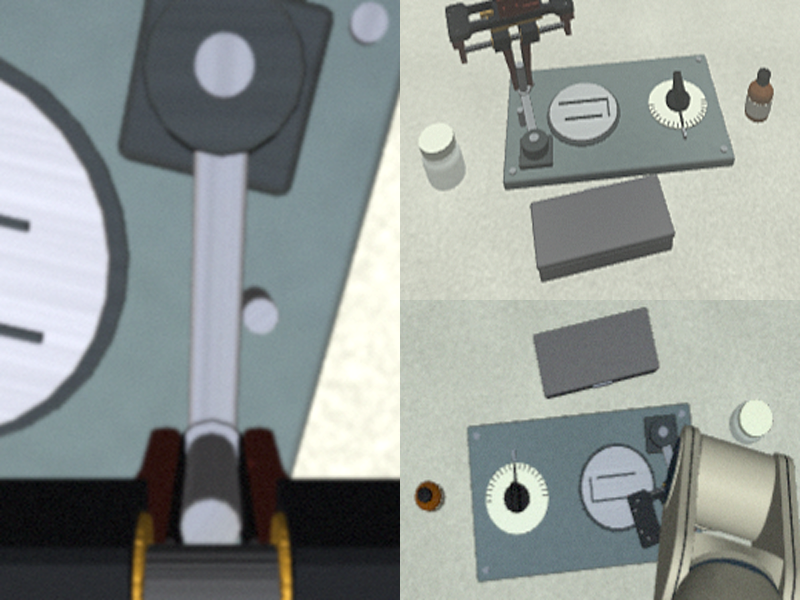

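The pictures agree with the forces. The arm's edge touches the stop pin at about (243, 310) in the left panel, the pointer is on the zero mark in both overviews, and the bottle, jar and box are where they were.

```bash
python3 -c "
from workcell import workorder
print(workorder.close_job())"
```

```text
the job is handed in; nothing more can be done
None
```

The stage is ready for a slide, and I handed the job in at about 13 s of the 43 s allowed.

- **Knob:** I turned it back 60° clockwise (six divisions) and let go. The close-up after release showed the pointer on the zero mark, and the last overview pictures still show it there.
- **Clamp arm:** I took the peg and swung the arm about 61° to its stop, where the gripper still holds it with the jaws shut on the peg.
    - **At the stop:** The sideways push rose from about 5 N, the spring alone, to 13 N while the arm barely moved further. The wrist picture shows the arm against the pin.
    - **Still pressing:** The tool also read about 10 N straight up while holding, well inside the limits.
- **Bystanders:** The bottle, jar and slide box look upright and unmoved in the last pictures, judged by eye.

The top camera and the wrist camera disagreed by about 3 mm on where the stage stands. I went with a point between them for the knob, and used what that grip showed to correct the aim at the peg. No check failed.

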